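Index the rotary table and lock it

ROBOT

A 7-joint arm with a two-finger parallel gripper is mounted at the origin on a cart in front of the work surface, level with it; the furniture and walls round the work are solid. World frame = base frame: x ahead of the robot, y to its left, z up, the work surface at z = 0. Lengths are in m, angles in degrees, forces in N, time in s.
With the tool pointing down it reaches from about 0.425 to 0.95 m from the base axis. Payload 16.7 kg.
Tool frame: the origin (TCP) lies on the mounting face of the last link; the fingertips stand 199 mm ahead of it and the grasp point (between the pads) lies 180 mm ahead of it; x points along the fingers, z is the direction in which the jaws open and shut, and the axes are right-handed (so a half turn about x gives the same grasp; the last joint's range is limited). The gripper opens to 94 mm and grips with 3 to 60 N. Pads are 16 mm wide; open, the fingers measure 119 mm over their backs; the gripper's body (75 mm by 177 mm) begins 78 mm behind the grasp point.
Start: joints at [66.836, 24.414, 4.234, 92.017, -1.954, 63.644, -3.845], TCP at [0.17, -0.653, 0.405] pointing down, gripper open.
Joint ranges: [-163.25, 163.25], [-28.42, 122.38], [-70.27, 78.77], [12.13, 141.07], [-58.53, 238.53], [9.26, 117.41], [-156.51, 156.51]. Speed limits (degrees/s): [108.29, 108.29, 136.94, 136.94, 172.46, 172.46, 172.46].

INTERFACE

Orientations are given as a 3x3 rotation matrix whose columns are the frame's x, y, z axes.
In Python, from rig import observe, snapshot, camera_info, close_job, recognise, landmark_of gives the robot as it stands.
- The arm moves only by the tool send_rows, never from a script. Its argument "motion" is a list that holds one entry, the list of rows, each a list of 7 numbers: the turn, a rotation vector about the tool's x, y, z in rad, then the shift along the tool's x, y, z in m, then the opening, from -1 (shut) to 1 (fully open). In form: [[[ax, ay, az, tx, ty, tz, gripper], ...]]. A call has exactly 10 rows; each row is the pose to reach, as a shift and turn from the pose commanded when the call began, along the tool's axes at that moment; what a row does not reach only later rows make up. A row lasts 1/12 s, in which the tool goes at most 41.7 mm and 7.16 degrees, less where a joint would pass 70% of its speed; a pose out of reach is approached as far as the arm can. A call with a gripper value outside its range is refused whole. The fingers move at their own pace and stop on an object; "force" is the grip in N (left out, the last holds). Time passes only in rows, so rows that repeat a pose let the fingers close, or fill a call up. It gives the time, the measured TCP pose, the force and the opening at its end, in the units of the state.
- observe(): the state, without advancing time (a new reading comes with each control period).
- snapshot(name): name is "side" or "top"; returns (picture, depth): 480x640x3 uint8, red, green, blue; 480x640 float32, m along the optical axis (not along the pixel's ray), 0 where there is no reading.
- camera_info(name): a dict with "fovy" (degrees; the focal length in pixels is half the picture's height over the tangent of half this angle, whatever the lens; pixels are square), "cx", "cy" (the principal point, pixels), "rvec" (rotation vector, rad) and "tvec" (3), from world to camera coordinates, as OpenCV has them. Camera axes: x right, y down, z forward; pixel columns grow to the right and rows downward; lengths in m; the calibration is good to about 2 mm. A picture is of the moment at which its call begins. camera_info takes no time and is no camera call.
- close_job(): hands the job in, once; it reports no verdict.
Trained networks look in the newest picture that a camera, given by its name, has taken for a name from the list of things; names that differ only in an ending like _2 or _b are one class to them, and where a whole thing is asked for, a point or a joint stands for the part that bears it (a point fixed in the world has none). Each returns a list of dicts, best first, with "conf" (0 to 1); they miss things now and then, are a little off and sometimes report something else, mostly with a low value. They report only what shows in the picture. A call takes as long as a camera call.
- recognise(camera, label): "bbox" ([left, top, width, height] in pixels, round what is visible of it).
- landmark_of(camera, label): "point" ([row, column] in pixels: a listed point, or the origin of a listed thing).
The state is a dict: "time_s": time; "q": joint angles; "joint_vel": joint speeds; "joint_torque": joint torques, N m; "ee_pos": TCP position; "orientation": TCP orientation; "wrist_force": force on the tool from outside, world axes, zero at the start; "moment": the same for the moment, N m; "width": finger opening in m.
Only numpy, scipy, OpenCV 4.12 (cv2) and the standard library are available. Lean on these libraries where they do the work, as an engineer would, in place of code of your own. Each camera call takes 0.05 s, during which the arm holds its last target. There are 200 camera calls.

TASK

The small rotary table on the bench carries a ball bearing. With a fingertip, push on its spokes to turn it until the tip of its flat pointed arm stands over the upright fin of the index mark on the ring below; only then push the lock lever beside the table all the way round to its stop, leaving the pointer on the mark. Nothing needs to be picked up: leave the bearing lying in the middle of the table, and do not disturb the things around it.

Things in the scene. Friction and masses are not known exactly. Their poses are not given: they have to be found in the camera images.
- wheel_axis (a point): Point on the vertical axis of the rotary table, 55 mm above the bench (centre line of the spokes). A steel disc 120 mm across, top at 64 mm, turns either way (friction 0.15 N m) and stays where left. Four spokes 90 degrees apart are clear of the drum from 75 to 88 mm from the axis: three round 12 mm rods with 20 mm black balls, and one flat pointed bar (the pointer). There, below them, nothing is higher than 38 mm.
- table_base: Grey cast base of the rotary table, fixed to the bench: foot 176 mm across and 12 mm high, drum 144 mm across, ear with the lock lever on its left. Origin on the table's axis at bench height; z up, x away from the robot (yawed up to 0.25 rad), y left.
- pointer_tip (a point): The point of the flat pointed arm, 107 mm from the axis, 55 mm above the bench. The arm is a steel bar 14 mm wide, 14 mm high (48 to 62 mm above the bench), running from the disc straight out to its point.
- index_mark (a point): Top of the index mark: a radial upright fin, 4 mm wide and 20 mm long, on a low flat tab of the fixed ring round the drum; 107 mm from the wheel axis, 38 mm above the bench, so 10 mm under the arm's underside. It is on the robot's side of the table. The pointer tip is to stand vertically above this point.
- table_wheel (a joint): Turning angle of the disc with its spokes, rad, counter-clockwise from above positive; free for a full turn each way from 0 (at 0 the pointer looks along the base's -x).
- lever_pivot (a point): Point on the vertical pivot axis of the lock lever, 140 mm from the wheel axis on the base's left (+y) side, 55 mm above the bench (boss 44 mm across).
- lever_tip (a point): Centre of the 20 mm black ball at the end of the lock lever, 84 mm from its pivot, 55 mm above the bench. The lever is a 12 mm round steel rod, free from 22 mm from the pivot to the ball, its centre line 52 to 55 mm up. Beside and under it nothing is higher than 12 mm, except the boss and the thin stop pin where it ends.
- lock_lever (a joint): Lock lever angle, rad: 0 = locked, against its stop, the lever then points along the base's -x, towards the robot; up to 1.45 = open, pointing to the left (+y). It locks by turning counter-clockwise seen from above, needs about 0.12 N m and stays where it is left. It starts open.
- bearing: Ball bearing, 84 mm across, 16 mm high, lying loose in the middle of the disc; origin at the centre of its underside, z up. It is to stay there and turns with the disc.
- vee: Steel vee block, 57 x 56 x 34 mm, loose on the bench in front, right; origin at the centre of its underside. To be left alone.
- driver: Screwdriver, 207 mm long, 34 mm thick at most, loose at the bench's front edge; origin at the centre of its underside. To be left alone.
- tape: Roll of masking tape, 80 mm across, 24 mm high, loose behind the table, right; origin at the centre of its underside. To be left alone.

How it is judged (in metres and radians):
On the way, in this order (a step that is already met when the one before it is completed fails the run):
1. the pointer is brought over the index mark while the lock lever is still open (horizontal distance between pointer_tip and index_mark below 0.01 m and value of joint lock_lever above 0.5 rad), for 0.2 s.
2. the lock lever is pushed to its stop with the pointer on the mark (horizontal distance between pointer_tip and index_mark below 0.01 m and value of joint lock_lever below 0.1 rad), for 0.2 s.
At the end, for the whole second after the job is handed in: The pointer's tip stands within 10 mm horizontally of the index mark, the lock lever is within 0.1 rad of its stop, both are still, and the bearing lies at rest on the disc within 12 mm of the middle (all of step 2 and velocity of joint table_wheel between -0.05 and 0.05 rad/s and velocity of joint lock_lever between -0.05 and 0.05 rad/s and horizontal distance between bearing and wheel_axis below 0.012 m and z of bearing in the frame of wheel_axis between 0.004 and 0.014 m and linear speed of bearing below 0.02 m/s); the robot touches nothing.
It fails at once if the lock lever is closed (less than 0.3 rad from its stop) while the pointer is more than 20 mm from the mark (value of joint lock_lever below 0.3 rad and horizontal distance between pointer_tip and index_mark above 0.02 m).
It fails at once if the bearing is lifted or tipped off the disc, or pushed more than 15 mm off centre (z of bearing in the frame of wheel_axis above 0.017 m or z of bearing in the frame of wheel_axis below 0.002 m or horizontal distance between bearing and wheel_axis above 0.015 m).
It fails at once if the vee block, screwdriver or tape is moved more than 25 mm (distance of any of vee, driver, tape from where it was at the start of the episode above 0.025 m).
It also fails if it takes over 53 s, if anything falls off the work surface, if the arm or the gripper's body presses on something with over 40 N, if the wrist force passes 120 N, or if a joint passes its speed limit or range.

## Working session

There is one attempt and no reset: what is moved stays moved. The work goes in short steps, Python scripts to look and compute and a tool call to move; the robot and the scene stay as the last step left them, time stands still between calls to the robot, and variables do not carry over. Pictures are saved under pics/ and viewed, about 8 in all and at most 12, crops included, and the job is handed in when it is done.

Besides the shell and the picture viewer there is one more tool, called after "Call:" as name([rows], argument=value, ...), one row to a line, values as JSON. send_rows: Moves the arm, as the interface text tells. Its arguments: {"type":"object","properties":{"motion":{"type":"array","items":{"type":"array","items":{"type":"array","items":{"type":"number"}}}},"force":{"type":"number"}},"required":["motion"]}

```bash
mkdir -p pics; cat > h.py <<'E'
import numpy as np, cv2
from rig import *
def cam(n):
    c=camera_info(n); f=240/np.tan(np.radians(c['fovy'])/2)
    K=np.array([[f,0,c['cx']],[0,f,c['cy']],[0,0,1]]); R=cv2.Rodrigues(np.array(c['rvec'],float))[0]
    return K,R,np.array(c['tvec'],float)
def ray(n,row,col,z):  # intersect with plane z
    K,R,t=cam(n); o=-R.T@t; d=R.T@np.linalg.inv(K)@[col,row,1]
    return o+d*(z-o[2])/d[2]
def proj(n,p):
    K,R,t=cam(n); u=K@(R@np.array(p)+t); return u[:2]/u[2]
E
python3 - <<'E'
from h import *
s=observe();print({k:np.round(s[k],3) for k in('time_s','ee_pos','orientation','wrist_force','width')})
for n in('top','side'):
    im,d=snapshot(n);cv2.imwrite(f'pics/{n}0.png',im[:,:,::-1]);print(n,camera_info(n))
    for l,z in(('wheel_axis',.055),('pointer_tip',.055),('index_mark',.038),('lever_pivot',.055),('lever_tip',.055),('table_base',0),('bearing',.064),('vee',0),('driver',0),('tape',0)):
        for r in landmark_of(n,l)[:2]: print(l,round(r['conf'],2),np.round(r['point']),np.round(ray(n,*r['point'],z),3))
E
```

```text
{'time_s': np.float64(0.0), 'ee_pos': array([ 0.17 , -0.653,  0.404]), 'orientation': array([[-0.   ,  0.968,  0.252],
       [ 0.001,  0.252, -0.968],
       [-1.   , -0.   , -0.001]]), 'wrist_force': array([ 0.234, -0.722, -0.072]), 'width': np.float64(0.094)}
top {'fovy': 48.76611980361888, 'cx': 323.20764523421343, 'cy': 239.51337645700278, 'rvec': array([ 2.19274019, -2.20579987,  0.07261679]), 'tvec': array([0.06423453, 0.52361017, 1.00371723])}
wheel_axis 0.74 [234. 346.] [0.533 0.019 0.055]
index_mark 0.57 [286. 368.] [ 0.436 -0.022  0.038]
lever_pivot 0.69 [239. 273.] [0.523 0.154 0.055]
lever_tip 0.82 [252. 227.] [0.499 0.238 0.055]
table_base 0.85 [236. 347.] [0.531 0.015 0.   ]
table_base 0.75 [235. 270.] [0.534 0.164 0.   ]
bearing 0.86 [237. 344.] [0.526 0.023 0.064]
vee 0.98 [309. 413.] [ 0.389 -0.112  0.   ]
vee 0.24 [161. 415.] [ 0.678 -0.121  0.   ]
driver 0.62 [326. 286.] [0.357 0.135 0.   ]
tape 0.76 [160. 417.] [ 0.679 -0.124  0.   ]
side {'fovy': 55.02823469746703, 'cx': 320.96903064954523, 'cy': 239.83377055510832, 'rvec': array([ 0.73059767, -2.40729732,  1.37568259]), 'tvec': array([0.44366293, 0.20601082, 0.68431508])}
wheel_axis 0.77 [246. 316.] [0.533 0.017 0.055]
pointer_tip 0.84 [235. 361.] [ 0.481 -0.071  0.055]
index_mark 0.8 [262. 371.] [ 0.428 -0.015  0.038]
index_mark 0.58 [272. 317.] [0.495 0.07  0.038]
lever_pivot 0.8 [283. 270.] [0.528 0.162 0.055]
lever_tip 0.67 [310. 253.] [0.507 0.232 0.055]
table_base 0.65 [270. 314.] [0.532 0.022 0.   ]
bearing 0.65 [242. 319.] [0.527 0.016 0.064]
vee 0.62 [264. 411.] [ 0.383 -0.109  0.   ]
driver 0.87 [338. 362.] [0.36 0.14 0.  ]
tape 0.69 [220. 300.] [ 0.679 -0.134  0.   ]
tape 0.52 [311. 251.] [0.553 0.189 0.   ]
```

View pics/top0.png

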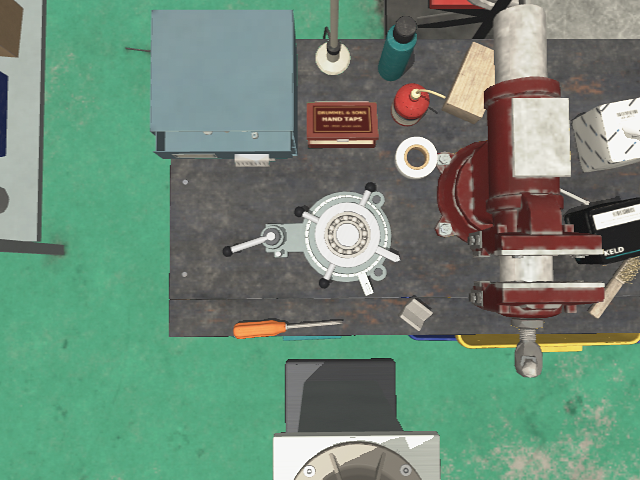

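View pics/side0.png

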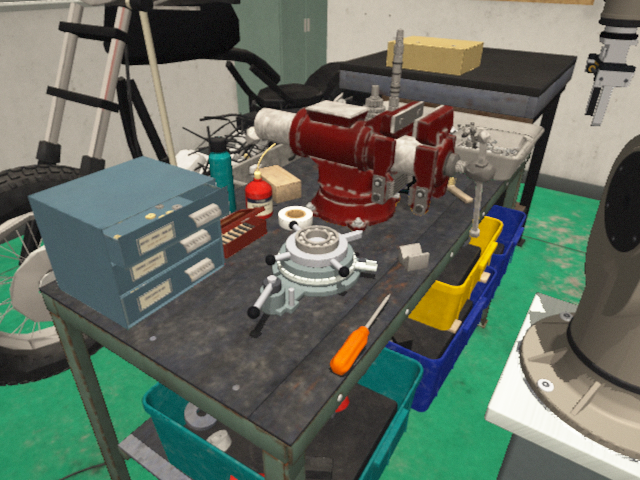

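Top view: rotary table centre is near (346,235), with the flat pointer towards (398,259) and the index tab at (367,290). The lever ball is at (227,252). The side view agrees with this. I'll zoom in for precise angles.

```bash
python3 - <<'E'
from h import *
im=cv2.imread('pics/top0.png')[170:310,215:415]
a=cv2.resize(im,None,fx=4,fy=4,interpolation=cv2.INTER_CUBIC);cv2.imwrite('pics/c.png',a)
c=np.array([.532,.0175])
for n in('top','side'):
  print(n,[ (l,np.round(proj(n,p)).tolist()) for l,p in (('axis',[*c,.055]),('tip',[.481,-.071,.055]),('idx',[.432,-.018,.038]))])
E
```

```text
top [('axis', [347.0, 234.0]), ('tip', [395.0, 261.0]), ('idx', [366.0, 288.0])]
side [('axis', [316.0, 246.0]), ('tip', [361.0, 235.0]), ('idx', [370.0, 261.0])]
```

View pics/c.png

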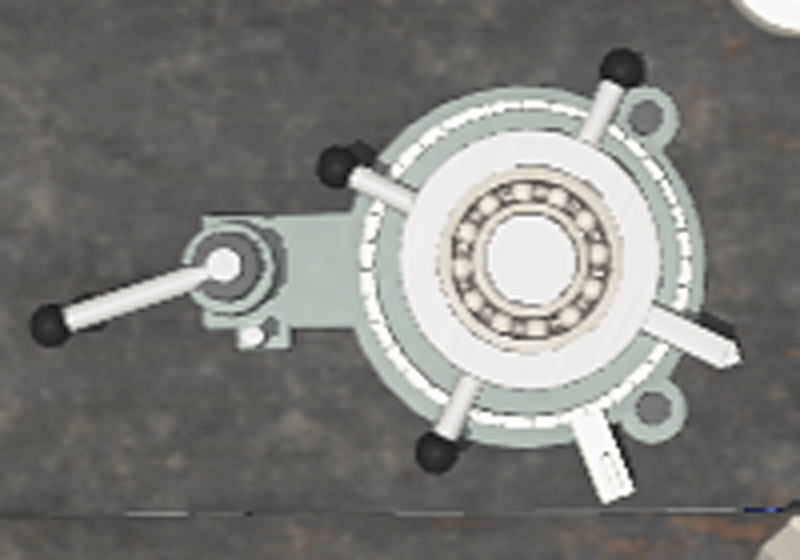

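```bash
python3 - <<'E'
from h import *
P=lambda x,y,z:ray('top',170+(y-1.5)/4,215+(x-1.5)/4,z)[:2]
b=[P(622,68,.055),P(339,166,.055),P(436,452,.055)]
c=(b[0]+b[2])/2
ang=lambda p,o:np.degrees(np.arctan2(*(p-o)[::-1]))
t=P(738,355,.055);i=P(610,462,.038);lp=P(222,265,.06);lt=P(51,325,.055)
print('c',c,'tip',t,np.hypot(*(t-c)),ang(t,c),'idx',i,np.hypot(*(i-c)),ang(i,c))
for q in b:print(q,np.hypot(*(q-c)),ang(q,c))
print('lev',lp,lt,ang(lt,lp),np.hypot(*(lt-lp)),ang(lp,c),np.hypot(*(lp-c)))
E
```

```text
c [0.53101567 0.01761099] tip [ 0.48612671 -0.07815425] 0.10576389054699706 -115.11434108260934 idx [ 0.43681553 -0.0201649 ] 0.10149227899008242 -158.14835685437546
[ 0.61956968 -0.02610809] 0.09875814758219013 -26.27553366548055
[0.57454892 0.10533566] 0.09793242972716787 63.607150498733176
[0.44246165 0.06133007] 0.09875814758219008 153.72446633451946
lev [0.528696  0.1589454] [0.5018149  0.23791496] 108.79848495489956 0.08341932709975305 90.94029076039689 0.1413534450122305
```

```bash
cat >> h.py <<'E'
def plan(tips,yaws,tipz):
    """tool-frame shift and x-turn from the present pose to fingertip targets (x,y),z with jaw-axis yaw (deg)"""
    s=observe();R=np.array(s['orientation']);p=np.array(s['ee_pos']);y0=np.degrees(np.arctan2(R[1,2],R[0,2]))
    print('t',round(s['time_s'],2),'tip',np.round(p+.199*R[:,0],4),'yaw',round(y0,1),'F',np.round(s['wrist_force'],1))
    for (x,y),w,z in zip(tips,yaws,tipz):
        print(np.round([x,y,z],3),'rx',round(-np.radians((w-y0+180)%360-180),3),'t',np.round(R.T@(np.array([x,y,z+.199])-p),4))
E
python3 - <<'E'
from h import *
im,d=snapshot('top');K,R,t=cam('top')
v,u=np.mgrid[:480,:640];P=np.stack([u,v,np.ones_like(u)],-1)@np.linalg.inv(K).T*d[...,None]
W=((P-t)@R)[d>0]
for x in np.arange(.2,.8,.1):
  print(round(x,1),[ (round(y,2),round(float(W[m][:,2].max()),2)) for y in np.arange(-.6,.1,.1) if (m:=(abs(W[:,0]-x)<.05)&(abs(W[:,1]-y)<.05)).any()])
plan([(.40,-.30),(.524,-.077)],[-75,-26],[.40,.40])
E
```

```text
0.2 [(np.float64(-0.6), -0.79), (np.float64(-0.5), -0.79), (np.float64(-0.4), -0.79), (np.float64(-0.3), -0.78), (np.float64(-0.2), -0.01), (np.float64(-0.1), 0.0), (np.float64(-0.0), 0.0)]
0.3 [(np.float64(-0.6), 0.0), (np.float64(-0.5), 0.01), (np.float64(-0.4), 0.01), (np.float64(-0.3), 0.2), (np.float64(-0.2), 0.26), (np.float64(-0.1), 0.01), (np.float64(-0.0), 0.0)]
0.4 [(np.float64(-0.6), 0.01), (np.float64(-0.5), 0.04), (np.float64(-0.4), 0.01), (np.float64(-0.3), 0.27), (np.float64(-0.2), 0.27), (np.float64(-0.1), 0.04), (np.float64(-0.0), 0.04)]
0.5 [(np.float64(-0.6), 0.0), (np.float64(-0.5), 0.11), (np.float64(-0.4), 0.11), (np.float64(-0.3), 0.27), (np.float64(-0.2), 0.27), (np.float64(-0.1), 0.07), (np.float64(-0.0), 0.09)]
0.6 [(np.float64(-0.6), 0.01), (np.float64(-0.5), 0.11), (np.float64(-0.4), 0.11), (np.float64(-0.3), 0.25), (np.float64(-0.2), 0.25), (np.float64(-0.1), 0.04), (np.float64(-0.0), 0.08)]
0.7 [(np.float64(-0.6), 0.01), (np.float64(-0.5), 0.14), (np.float64(-0.4), 0.11), (np.float64(-0.3), 0.25), (np.float64(-0.2), 0.25), (np.float64(-0.1), 0.18), (np.float64(-0.0), 0.07)]
0.8 [(np.float64(-0.6), 0.0), (np.float64(-0.5), 0.11), (np.float64(-0.4), 0.11), (np.float64(-0.3), 0.23), (np.float64(-0.2), 0.23), (np.float64(-0.1), 0.18), (np.float64(-0.0), 0.06)]
t 1.15 tip [ 0.1701 -0.6532  0.2057] yaw -75.4 F [-0.4  0.  -0.3]
[ 0.4 -0.3  0.4] rx -0.007 t [-0.1943  0.3115 -0.2839]
[ 0.524 -0.077  0.4  ] rx -0.862 t [-0.1943  0.4877 -0.4684]
```

Call:
send_rows([
  [[0,0,0,-0.04,0,0,-1],[0,0,0,-0.08,0,0,-1],[0,0,0,-0.12,0.0,0,-1],[-0.1,0,0,-0.16,0.02,-0.017,-1],[-0.2,0,0,-0.165,0.048,-0.04,-1],[-0.3,0,0,-0.165,0.076,-0.064,-1],[-0.4,0,0,-0.165,0.104,-0.088,-1],[-0.5,0,0,-0.165,0.132,-0.112,-1],[-0.6,0,0,-0.165,0.16,-0.136,-1],[-0.7,0,0,-0.165,0.19,-0.16,-1]],
], force=20)

```text
time_s: 1.98
ee_pos: [0.314, -0.4489, 0.57]
orientation: [[0.0, 0.574, 0.819], [-0.001, 0.819, -0.574], [-1.0, -0.0, 0.0]]
wrist_force: [0.8, -0.4, 0.6]
width: 0.0309
```

```bash
python3 - <<'E'
from h import *
plan([(.42,-.3),(.46,-.1),(.442,.025)],[0,40,63.7],[.36,.36,.2])
E
```

```text
t 1.98 tip [ 0.314 -0.449  0.371] yaw -35.0 F [ 0.8 -0.4  0.6]
[ 0.42 -0.3   0.36] rx -0.612 t [0.0109 0.1827 0.0013]
[ 0.46 -0.1   0.36] rx -1.31 t [ 0.0108  0.3695 -0.0808]
[0.442 0.025 0.2  ] rx -1.723 t [ 0.1707  0.4615 -0.1673]
```

Call:
send_rows([
  [[-0.12,0,0,0,0.036,0,-1],[-0.24,0,0,0,0.072,0,-1],[-0.36,0,0,0,0.108,0,-1],[-0.48,0,0,0,0.144,0,-1],[-0.6,0,0,0,0.18,0,-1],[-0.72,0,0,0,0.215,-0.015,-1],[-0.84,0,0,0,0.25,-0.03,-1],[-0.96,0,0,0,0.285,-0.045,-1],[-1.08,0,0,0,0.32,-0.06,-1],[-1.2,0,0,0,0.355,-0.075,-1]],
])

```text
time_s: 2.82
ee_pos: [0.4574, -0.1155, 0.57]
orientation: [[0.001, -0.556, 0.831], [-0.0, 0.831, 0.556], [-1.0, -0.001, 0.0]]
wrist_force: [1.9, -0.1, -0.4]
width: 0.0002
```

```bash
python3 - <<'E'
from h import *
plan([(.442,.025),(.442,.025)],[63.7]*2,[.25,.15])
E
```

```text
t 2.82 tip [ 0.4575 -0.1156  0.371 ] yaw 33.8 F [ 1.9 -0.1 -0.4]
[0.442 0.025 0.25 ] rx -0.522 t [0.1209 0.1254 0.0653]
[0.442 0.025 0.15 ] rx -0.522 t [0.2209 0.1255 0.0653]
```

Call:
send_rows([
  [[-0.1,0,0,0,0.032,0.016,-1],[-0.2,0,0,0,0.064,0.032,-1],[-0.3,0,0,0.01,0.096,0.048,-1],[-0.4,0,0,0.04,0.125,0.065,-1],[-0.522,0,0,0.08,0.125,0.065,-1],[-0.522,0,0,0.12,0.125,0.065,-1],[-0.522,0,0,0.16,0.125,0.065,-1],[-0.522,0,0,0.2,0.125,0.065,-1],[-0.522,0,0,0.24,0.125,0.065,-1],[-0.522,0,0,0.27,0.125,0.065,-1]],
])

```text
time_s: 3.65
ee_pos: [0.442, 0.0227, 0.2972]
orientation: [[-0.001, -0.894, 0.448], [0.0, 0.448, 0.894], [-1.0, 0.001, -0.0]]
wrist_force: [0.2, -1.6, 0.3]
width: 0.0006
```

```bash
python3 - <<'E'
from h import *
c=np.array([.531,.0176])
plan([(.442,.025)],[63.7],[.045])
T=[];Y=[]
for th,off in((153.7,.033),(148,.0185),(140,.0185),(130,.0185),(120,.0185),(114,.0185),(111.2,.0185)):
    a=np.radians(th);T.append(c+.083*np.array([np.cos(a),np.sin(a)])+off*np.array([-np.sin(a),np.cos(a)]));Y.append(th-90)
plan(T,Y,[.045]*7)
im,d=snapshot('side');cv2.imwrite('pics/s1.png',cv2.resize(im[140:380,180:500,::-1],None,fx=2,fy=2))
E
```

```text
t 3.65 tip [0.4418 0.0228 0.0982] yaw 63.4 F [ 0.2 -1.6  0.3]
[0.442 0.025 0.045] rx -0.006 t [0.0532 0.001  0.0021]
t 3.65 tip [0.4418 0.0228 0.0982] yaw 63.4 F [ 0.2 -1.6  0.3]
[0.442 0.025 0.045] rx -0.006 t [0.0532 0.0009 0.0019]
[0.451 0.046 0.045] rx 0.094 t [0.0532 0.0025 0.0247]
[0.456 0.057 0.045] rx 0.233 t [0.0532 0.0032 0.0365]
[0.463 0.069 0.045] rx 0.408 t [0.0532 0.0017 0.0513]
[0.473 0.08  0.045] rx 0.583 t [ 0.0532 -0.0024  0.0656]
[0.48  0.086 0.045] rx 0.687 t [ 0.0532 -0.006   0.0737]
[0.484 0.088 0.045] rx 0.736 t [ 0.0532 -0.0079  0.0774]
```

View pics/s1.png

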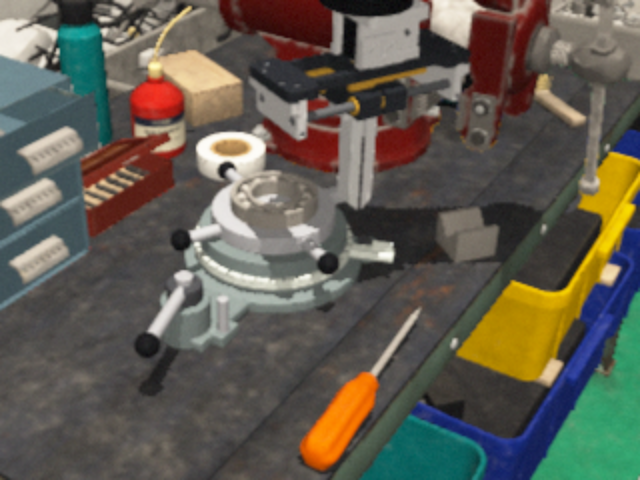

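The picture shows the closed fingertips at (357,205), behind the near-left spoke's ball at (328,262) and clear of it. Next I descend and push.

Call:
send_rows([
  [[0,0,0,0.02,0,0.001,-1],[0,0,0,0.04,0.001,0.001,-1],[0,0,0,0.053,0.001,0.002,-1],[0,0,0,0.053,0.001,0.002,-1],[0.04,0,0,0.053,0.002,0.012,-1],[0.09,0,0,0.053,0.003,0.022,-1],[0.16,0,0,0.053,0.003,0.03,-1],[0.23,0,0,0.053,0.003,0.036,-1],[0.32,0,0,0.053,0.0025,0.044,-1],[0.4,0,0,0.053,0.002,0.051,-1]],
])

```text
time_s: 4.53
ee_pos: [0.4647, 0.0693, 0.2485]
orientation: [[0.001, -0.645, 0.764], [-0.0, 0.764, 0.645], [-1.0, -0.001, 0.001]]
wrist_force: [1.2, -4.2, -0.3]
width: 0.0004
```

```bash
python3 - <<'E'
from h import *
c=np.array([.531,.0176])
T=[];Y=[]
for th,off in((125,.0185),(120,.0185),(116,.0185),(113,.0185),(111.2,.0185)):
    a=np.radians(th);T.append(c+.083*np.array([np.cos(a),np.sin(a)])+off*np.array([-np.sin(a),np.cos(a)]));Y.append(th-90)
plan(T,Y,[.045]*7)
snapshot('side')
for l,z in(('pointer_tip',.055),('index_mark',.038)):
    for r in landmark_of('side',l)[:2]: print(l,round(r['conf'],2),np.round(r['point']),np.round(ray('side',*r['point'],z),3))
E
```

```text
t 4.53 tip [0.465  0.0692 0.0495] yaw 40.2 F [ 1.2 -4.2 -0.3]
[0.468 0.075 0.045] rx 0.09 t [0.0045 0.002  0.0064]
[0.473 0.08  0.045] rx 0.177 t [0.0045 0.0027 0.0138]
[0.478 0.084 0.045] rx 0.247 t [0.0045 0.0027 0.0197]
[0.482 0.087 0.045] rx 0.3 t [0.0045 0.0025 0.0242]
[0.484 0.088 0.045] rx 0.331 t [0.0045 0.0022 0.0268]
pointer_tip 0.73 [244. 370.] [ 0.449 -0.047  0.055]
index_mark 0.83 [260. 370.] [ 0.432 -0.02   0.038]
```

Call:
send_rows([
  [[0.05,0,0,0.001,0.001,0.003,-1],[0.09,0,0,0.001,0.002,0.0065,-1],[0.13,0,0,0.001,0.0025,0.01,-1],[0.17,0,0,0.001,0.0027,0.0135,-1],[0.21,0,0,0.001,0.0027,0.017,-1],[0.24,0,0,0.001,0.0027,0.0195,-1],[0.27,0,0,0.001,0.0026,0.022,-1],[0.29,0,0,0.001,0.0025,0.0235,-1],[0.3,0,0,0.001,0.0025,0.0242,-1],[0.3,0,0,0.001,0.0025,0.0242,-1]],
])

```text
time_s: 5.52
ee_pos: [0.4809, 0.0864, 0.2462]
orientation: [[0.001, -0.395, 0.918], [-0.0, 0.918, 0.395], [-1.0, -0.0, 0.0]]
wrist_force: [-0.4, -4.3, 3.0]
width: 0.0007
```

```bash
python3 - <<'E'
from h import *
plan([(.484,.088)],[21],[.045])
im,d=snapshot('side');cv2.imwrite('pics/s2.png',cv2.resize(im[180:300,300:460,::-1],None,fx=5,fy=5,interpolation=cv2.INTER_CUBIC))
for l,z in(('pointer_tip',.055),('index_mark',.038)):
    for r in landmark_of('side',l)[:2]: print(l,round(r['conf'],2),np.round(r['point'],1),np.round(ray('side',*r['point'],z),3))
E
```

```text
t 5.52 tip [0.481  0.0864 0.0472] yaw 23.3 F [-0.4 -4.3  3. ]
[0.484 0.088 0.045] rx 0.04 t [0.0022 0.0002 0.0035]
pointer_tip 0.59 [252.4 371.2] [ 0.433 -0.022  0.055]
index_mark 0.65 [261.8 370.7] [ 0.429 -0.017  0.038]
```

View pics/s2.png

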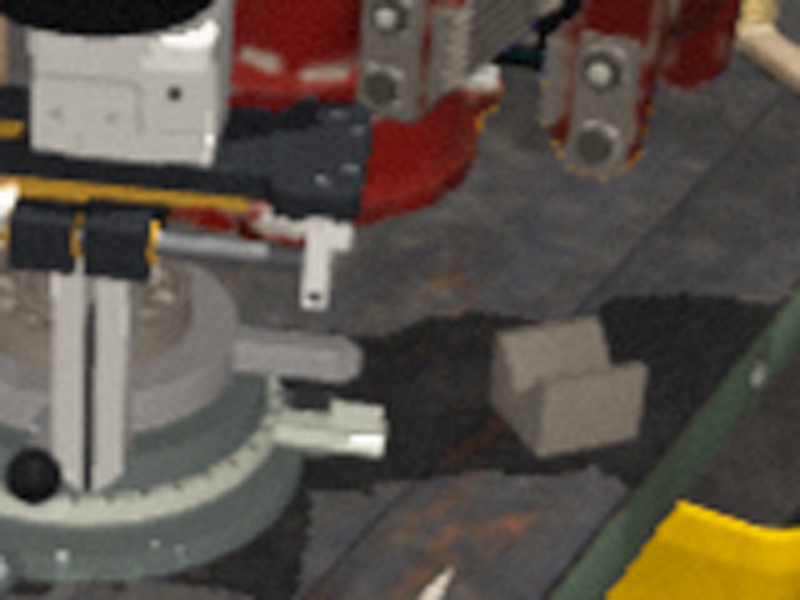

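The side view shows the pointer tip at (362,360), above the fin at (357,405). I'll back off, lift and move over to the lever, then check from above.

Call:
send_rows([
  [[0,0,0,0,0,-0.006,-1],[0,0,0,0,0,-0.014,-1],[0,0,0,-0.03,0,-0.016,-1],[0,0,0,-0.07,0,-0.016,-1],[0,0,0,-0.1,0.02,0,-1],[0,0,0,-0.1,0.045,0.025,-1],[0,0,0,-0.1,0.07,0.05,-1],[0.04,0,0,-0.1,0.09,0.08,-1],[0.08,0,0,-0.1,0.1,0.107,-1],[0.08,0,0,-0.1,0.1,0.107,-1]],
])

```text
time_s: 6.5
ee_pos: [0.5409, 0.2249, 0.3455]
orientation: [[0.001, -0.321, 0.947], [0.003, 0.947, 0.321], [-1.0, 0.002, 0.001]]
wrist_force: [-1.7, -1.5, -0.1]
width: 0.0001
```

```bash
python3 - <<'E'
from h import *
plan([(.54,.222)],[19],[.045])
for n in('top','side'):
  im,d=snapshot(n);cv2.imwrite(f'pics/{n}3.png',cv2.resize(im[170:310,215:415,::-1],None,fx=4,fy=4,interpolation=cv2.INTER_CUBIC))
  for l,z in(('pointer_tip',.055),('index_mark',.038),('bearing',.064),('wheel_axis',.055)):
    for r in landmark_of(n,l)[:2]: print(l,round(r['conf'],2),np.round(r['point'],1),np.round(ray(n,*r['point'],z),3))
E
```

```text
t 6.5 tip [0.541  0.2255 0.1465] yaw 18.7 F [-1.7 -1.5 -0.1]
[0.54  0.222 0.045] rx -0.005 t [ 0.1015 -0.0027 -0.0019]
pointer_tip 0.68 [287.4 370.3] [ 0.433 -0.024  0.055]
index_mark 0.55 [287.6 368.4] [ 0.432 -0.023  0.038]
bearing 0.65 [237.2 346.1] [0.525 0.02  0.064]
wheel_axis 0.64 [237.5 345.4] [0.525 0.021 0.055]
pointer_tip 0.65 [256.9 369.5] [ 0.428 -0.007  0.055]
index_mark 0.84 [264.4 368.9] [ 0.428 -0.007  0.038]
index_mark 0.24 [263.8 413.5] [ 0.359 -0.057  0.038]
bearing 0.64 [239.8 313.9] [0.54  0.013 0.064]
wheel_axis 0.81 [245.4 314.6] [0.535 0.017 0.055]
```

View pics/top3.png

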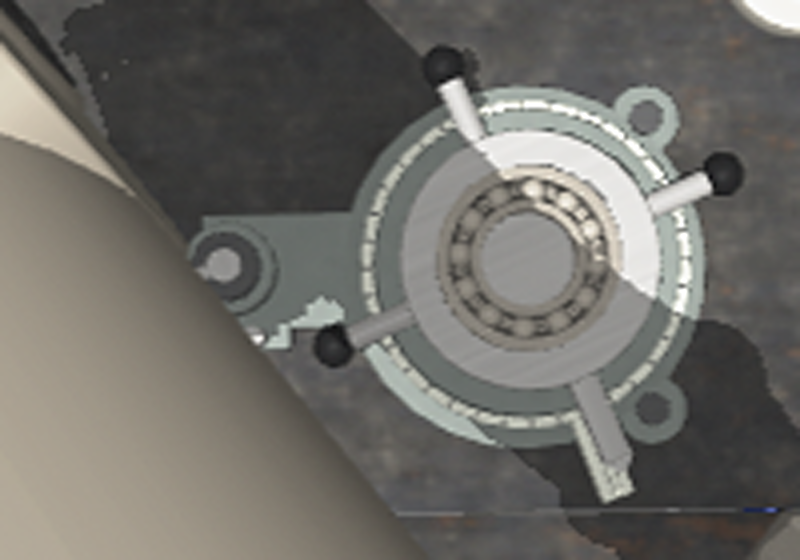

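```bash
python3 - <<'E'
from h import *
P=lambda x,y,z:ray('top',170+(y-1.5)/4,215+(x-1.5)/4,z)[:2]
c=(P(622,68,.055)+P(436,452,.055))/2
ang=lambda p:np.degrees(np.arctan2(*(p-c)[::-1]))
for q in((723,173),(442,66),(334,345)):print(ang(P(*q,.055)))
print('tip',ang(P(621,460,.055)),P(621,460,.055))
print('tab',ang(P(588,414,.032)),ang(P(618.5,497,.032)),'fin',ang(P(610,462,.038)),ang(P(614,465,.038)))
for a in(-158,-160,-162):
  p=c+.107*np.array([np.cos(np.radians(a)),np.sin(np.radians(a))]);print(a,(proj('top',[*p,.038])-[215,170])*4+1.5,(proj('side',[*p,.038])))
E
python3 -c "
import cv2;a=cv2.imread('pics/top3.png')[360:520,520:700];b=cv2.imread('pics/c.png')[360:520,520:700]
cv2.imwrite('pics/z.png',cv2.resize(cv2.hconcat([b,cv2.convertScaleAbs(a,alpha=1.5)]),None,fx=2.2,fy=2.2))"
```

```text
-66.36394384396866
23.89625612238142
113.44031355788174
tip -156.0295678534696 [ 0.43824105 -0.02363757]
tab -158.54688328431874 -159.169395065799 fin -158.14835685437546 -157.48516026730587
-158 [615.04792628 472.72119656] [370.99011453 260.03601325]
-160 [607.62366396 475.64594151] [370.75015359 261.07975888]
-162 [600.09958705 478.30880362] [370.44039813 262.12154336]
```

View pics/z.png

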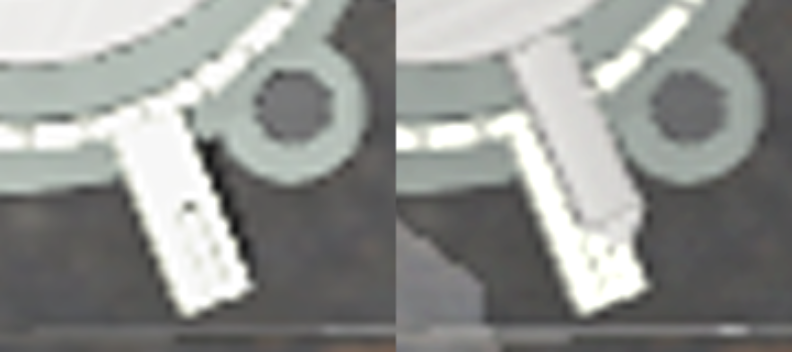

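Measured: pointer at about -156.3°, index at about -158.3°, so it is about 4 mm off, inside the 10 mm tolerance. The bearing is centred. Next is the lever.

```bash
cat >> h.py <<'E'
def lever(phis,off=.0185,z=.045):
    T=[];c=np.array([.527,.158])
    for f in phis:
        a=np.radians(f);T.append(c+.055*np.array([np.cos(a),np.sin(a)])+off*np.array([np.sin(a),-np.cos(a)]))
    plan(T,[f-90 for f in phis],[z]*len(T))
E
python3 -c "
from h import *
lever([108.8],.034)
lever([112,120,127,134,141])"
```

```text
t 7.0 tip [0.5395 0.2204 0.1469] yaw 18.6 F [-0.3  0.8  0.6]
[0.541 0.221 0.045] rx -0.003 t [ 1.019e-01 -1.000e-04  2.100e-03]
t 7.0 tip [0.5395 0.2204 0.1469] yaw 18.6 F [-0.3  0.8  0.6]
[0.524 0.216 0.045] rx -0.058 t [ 0.1019  0.0008 -0.0165]
[0.516 0.215 0.045] rx -0.198 t [ 0.1019  0.0024 -0.0244]
[0.509 0.213 0.045] rx -0.32 t [ 0.1019  0.0029 -0.0315]
[0.502 0.21  0.045] rx -0.442 t [ 0.1019  0.0025 -0.0386]
[0.496 0.207 0.045] rx -0.565 t [ 0.1019  0.0012 -0.0456]
```

Call:
send_rows([
  [[0,0,0,0.035,0,0.002,-1],[0,0,0,0.07,0,0.002,-1],[0,0,0,0.1,0,0.002,-1],[0,0,0,0.1,0,0.002,-1],[0,0,0,0.1,0,-0.008,-1],[-0.06,0,0,0.1,0.001,-0.0165,-1],[-0.13,0,0,0.1,0.0015,-0.02,-1],[-0.2,0,0,0.1,0.0024,-0.0244,-1],[-0.26,0,0,0.1,0.0027,-0.028,-1],[-0.32,0,0,0.1,0.003,-0.0315,-1]],
])

```text
time_s: 7.83
ee_pos: [0.5089, 0.2139, 0.2486]
orientation: [[0.004, -0.604, 0.797], [0.001, 0.797, 0.604], [-1.0, -0.001, 0.004]]
wrist_force: [1.5, 0.7, 1.1]
width: 0.0004
```

```bash
python3 -c "
from h import *
lever([133,140,147,154,160])"
```

```text
t 7.83 tip [0.5097 0.2141 0.0496] yaw 37.2 F [1.5 0.7 1.1]
[0.503 0.211 0.045] rx -0.102 t [ 0.0046  0.0011 -0.0066]
[0.497 0.208 0.045] rx -0.224 t [ 0.0045  0.0023 -0.0136]
[0.491 0.203 0.045] rx -0.346 t [ 0.0045  0.0025 -0.0206]
[0.486 0.199 0.045] rx -0.468 t [ 0.0045  0.002  -0.0277]
[0.482 0.194 0.045] rx -0.573 t [ 0.0045  0.0008 -0.0337]
```

Call:
send_rows([
  [[-0.05,0,0,0.002,0.0006,-0.0033,-1],[-0.1,0,0,0.003,0.001,-0.0066,-1],[-0.16,0,0,0.003,0.0017,-0.01,-1],[-0.22,0,0,0.003,0.0023,-0.0136,-1],[-0.28,0,0,0.003,0.0024,-0.017,-1],[-0.34,0,0,0.003,0.0025,-0.0206,-1],[-0.4,0,0,0.003,0.0023,-0.024,-1],[-0.46,0,0,0.003,0.002,-0.0275,-1],[-0.52,0,0,0.003,0.0014,-0.031,-1],[-0.57,0,0,0.003,0.0008,-0.0337,-1]],
])

```text
time_s: 8.67
ee_pos: [0.4817, 0.1943, 0.2455]
orientation: [[0.004, -0.939, 0.345], [0.001, 0.345, 0.939], [-1.0, -0.004, 0.002]]
wrist_force: [1.8, 1.4, 1.7]
width: 0.0005
```

```bash
python3 -c "
from h import *
lever([166,172,178,180,182,184])
snapshot('side')
for l in ('lever_tip','lever_pivot','pointer_tip'):
  for r in landmark_of('side',l)[:1]:print(l,r['conf'],ray('side',*r['point'],.055))"
```

```text
t 8.67 tip [0.4825 0.1944 0.0465] yaw 69.8 F [1.8 1.4 1.7]
[0.478 0.189 0.045] rx -0.107 t [ 0.0015  0.0016 -0.0059]
[0.475 0.184 0.045] rx -0.212 t [ 0.0015  0.0026 -0.0119]
[0.473 0.178 0.045] rx -0.317 t [ 0.0015  0.003  -0.018 ]
[0.472 0.176 0.045] rx -0.352 t [ 0.0015  0.003  -0.02  ]
[0.471 0.175 0.045] rx -0.387 t [ 0.0015  0.0029 -0.022 ]
[0.471 0.173 0.045] rx -0.422 t [ 0.0015  0.0027 -0.0241]
lever_pivot 0.74 [0.5297997  0.15438167 0.055     ]
pointer_tip 0.57 [ 0.43335453 -0.01855263  0.055     ]
```

Call:
send_rows([
  [[-0.05,0,0,0.001,0.0008,-0.003,-1],[-0.11,0,0,0.001,0.0016,-0.006,-1],[-0.16,0,0,0.001,0.0021,-0.009,-1],[-0.21,0,0,0.001,0.0026,-0.012,-1],[-0.26,0,0,0.001,0.0028,-0.015,-1],[-0.31,0,0,0.001,0.003,-0.0175,-1],[-0.33,0,0,0.001,0.003,-0.019,-1],[-0.35,0,0,0.001,0.003,-0.02,-1],[-0.35,0,0,0.001,0.003,-0.02,-1],[-0.35,0,0,0.001,0.003,-0.02,-1]],
])

```text
time_s: 9.7
ee_pos: [0.4716, 0.1764, 0.2419]
orientation: [[0.0, -1.0, 0.006], [-0.0, 0.006, 1.0], [-1.0, -0.0, -0.0]]
wrist_force: [0.4, 0.7, 0.1]
width: 0.0006
```

```bash
python3 -c "
from h import *
lever([180,182,184,186])"
```

```text
t 9.7 tip [0.4716 0.1764 0.0429] yaw 89.6 F [0.4 0.7 0.1]
[0.472 0.176 0.045] rx -0.006 t [-0.0021 -0.0004  0.0001]
[0.471 0.175 0.045] rx -0.041 t [-0.0021  0.0002 -0.0018]
[0.471 0.173 0.045] rx -0.076 t [-0.0021  0.0008 -0.0038]
[0.47  0.171 0.045] rx -0.111 t [-0.0021  0.0012 -0.0057]
```

Not on the stop yet, as the force is small. I'll creep onward along the tool's -z.

Call:
send_rows([
  [[0,0,0,-0.001,0,-0.0006,-1],[-0.01,0,0,-0.001,0,-0.0012,-1],[-0.02,0,0,-0.001,0,-0.0018,-1],[-0.03,0,0,-0.001,0,-0.0024,-1],[-0.04,0,0,-0.001,0,-0.003,-1],[-0.05,0,0,-0.001,0,-0.0036,-1],[-0.05,0,0,-0.001,0,-0.004,-1],[-0.05,0,0,-0.001,0,-0.004,-1],[-0.05,0,0,-0.001,0,-0.004,-1],[-0.05,0,0,-0.001,0,-0.004,-1]],
])

```text
time_s: 10.53
ee_pos: [0.471, 0.1743, 0.2429]
orientation: [[-0.0, -0.999, -0.047], [0.003, -0.047, 0.999], [-1.0, 0.0, 0.003]]
wrist_force: [-5.1, 13.5, -1.1]
width: 0.0004
```

```bash
python3 -c "
from h import *
lever([184])
im,d=snapshot('side');cv2.imwrite('pics/s5.png',cv2.resize(im[200:340,220:420,::-1],None,fx=4,fy=4,interpolation=cv2.INTER_CUBIC))"
```

```text
t 10.53 tip [0.471  0.175  0.0439] yaw 92.7 F [-5.1 13.5 -1.1]
[0.471 0.173 0.045] rx -0.023 t [-0.0011  0.0002 -0.0016]
```

View pics/s5.png

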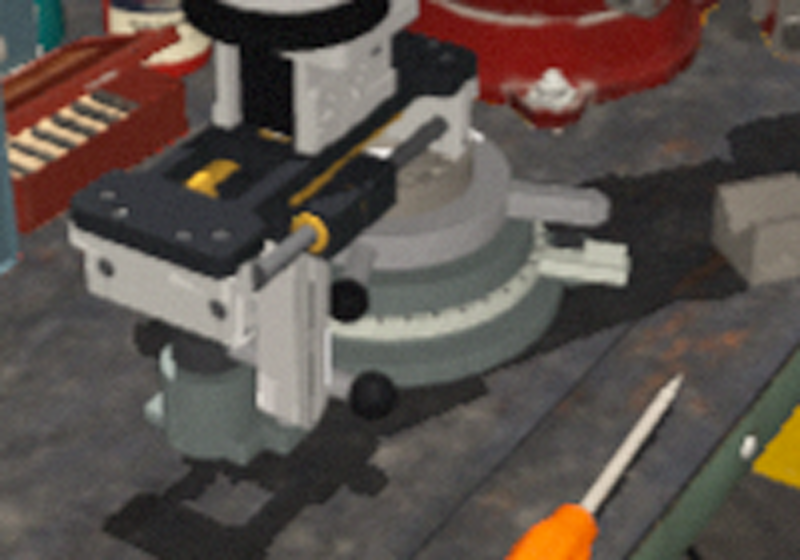

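The force jumped to 14 N and the fingertip stalled, so the lever is on its stop. In the picture the lever ball is at (372,394), and the pointer (605,207) still stands over the fin. Retreating.

Call:
send_rows([
  [[0,0,0,0,0,0.006,-1],[0,0,0,0,0,0.014,-1],[0,0,0,0,0,0.02,-1],[0,0,0,-0.035,0,0.02,-1],[0,0,0,-0.07,0,0.02,-1],[0,0,0,-0.105,0,0.05,-1],[0,0,0,-0.13,-0.01,0.085,-1],[0,0,0,-0.15,-0.03,0.115,-1],[0,0,0,-0.15,-0.05,0.14,-1],[0,0,0,-0.15,-0.05,0.14,-1]],
])

```text
time_s: 11.42
ee_pos: [0.517, 0.3195, 0.3944]
orientation: [[0.002, -0.999, -0.047], [0.004, -0.047, 0.999], [-1.0, -0.003, 0.004]]
wrist_force: [-2.5, -2.4, -1.8]
width: 0.0003
```

```bash
python3 -c "
from h import *
for n in('top','side'):
  im,d=snapshot(n);cv2.imwrite(f'pics/{n}6.png',cv2.resize(im[170:310,215:415,::-1],None,fx=4,fy=4,interpolation=cv2.INTER_CUBIC))
  for l,z in(('pointer_tip',.055),('index_mark',.038),('bearing',.064),('wheel_axis',.055),('lever_tip',.055),('lever_pivot',.055),('vee',0),('driver',0),('tape',0)):
    for r in landmark_of(n,l)[:1]: print(n,l,round(r['conf'],2),np.round(ray(n,*r['point'],z),3))
print(observe()['time_s'],observe()['wrist_force'],observe()['joint_vel'])"
```

```text
top pointer_tip 0.62 [ 0.437 -0.023  0.055]
top index_mark 0.96 [ 0.43  -0.021  0.038]
top bearing 0.82 [0.525 0.024 0.064]
top wheel_axis 0.67 [0.534 0.018 0.055]
top lever_tip 0.89 [0.444 0.159 0.055]
top lever_pivot 0.94 [0.526 0.161 0.055]
top vee 0.73 [ 0.379 -0.114  0.   ]
top driver 0.52 [0.356 0.127 0.   ]
top tape 0.74 [ 0.681 -0.121  0.   ]
side pointer_tip 0.76 [ 0.438 -0.024  0.055]
side index_mark 0.95 [ 0.428 -0.011  0.038]
side bearing 0.74 [0.534 0.017 0.064]
side wheel_axis 0.8 [0.525 0.026 0.055]
side lever_tip 0.98 [0.447 0.15  0.055]
side lever_pivot 0.59 [0.527 0.162 0.055]
side driver 0.63 [0.357 0.138 0.   ]
side tape 0.69 [ 0.677 -0.117  0.   ]
12.4167 [-0.24299514  0.68625138 -0.43474573] [ 0.0266535  -0.01946821 -0.0016117  -0.02636539  0.00037785 -0.01189458
  0.06198523]
```

View pics/top6.png

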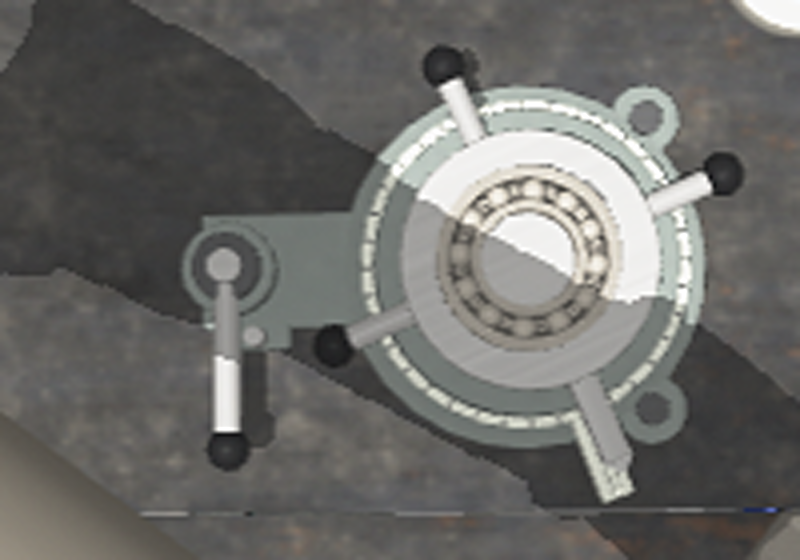

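```bash
python3 -c "
from h import *
P=lambda x,y,z:ray('top',170+(y-1.5)/4,215+(x-1.5)/4,z)[:2]
c=(P(622,68,.055)+P(436,452,.055))/2
for z in(.055,.062,.07):
  lp=P(222.5,265,z);lt=P(227.5,449,.055);d=lt-lp;e=lp-c
  print(z,np.degrees(np.arctan2(d[1],d[0]))%360,np.hypot(*d),'base yaw',np.degrees(np.arctan2(e[1],e[0]))-90)
im,d=snapshot('top')
K,R,t=cam('top')
for n,(x,y) in dict(pin=(253,335),rod=(227,340),boss=(222,265),bossrim=(200,285)).items():
  r,q=170+(y-1.5)/4,215+(x-1.5)/4; D=d[int(round(r)),int(round(q))]; print(n,R.T@(np.linalg.inv(K)@[q,r,1]*D-t))
"
```

```text
0.055 181.506348141037 0.08457499124761964 base yaw 0.8138404643757156
0.062 181.0926412765246 0.0841267297833569 base yaw 0.9939517637912587
0.07 180.6144314988529 0.08361986314634978 base yaw 1.2017159982176508
pin [0.4969361  0.14585544 0.04575516]
rod [0.49428386 0.15661051 0.060889  ]
boss [0.52845096 0.15859522 0.06394905]
bossrim [0.51946046 0.16880673 0.06214399]
```

```bash
python3 -c "
from rig import *
print(close_job(), observe()['time_s'])"
```

```text
the job is handed in; nothing more can be done
the job is handed in; nothing more can be done
```

I turned the table about 40° clockwise by pushing the near-left spoke, which brought the pointer over the index mark. I then pushed the lock lever round to its stop, where the force jumped to about 14 N. I backed the arm off and handed in the job; no verdict is reported. The clock read about 12 s of the 53 s at my last reading.

**Last checks:**
- **Pointer:** my measurement from the top picture puts it at about -156.4° and the index mark at about -158.5°, so roughly 4 mm off (limit 10 mm). I left that small error uncorrected.
- **Lever:** it stands at 181.1°, against a base yaw of about 1.0°, so it is at its stop.
- **Bearing:** it looks centred on the disc.
- **Vee block, screwdriver and tape:** they are where they were, within about 1 cm of detection scatter. The vee block was only re-found in the top camera.

**Disagreement:** the trained networks scattered by up to about 1 cm. In the final side view they put the index mark further from the pointer, about 16 mm. I relied on the geometry from the top picture instead.

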